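Book in the batch of bowls: scan its ticket, then drive its tally punch

TASK

Book in the batch of bowls: take the hand scanner, point it squarely at the middle of the ticket on the board that carries the bowls, its window about 10 cm from the label, hold it still there for at least a full second, and lay it back on its block the way it lay. Then take the mallet, drive the sprung punch on that same board fully down with the mallet's head (not with the gripper), let it spring back, and stand the mallet on its head in the middle of its cork pad again. Do not scan or punch the batch of plates, and leave the other things on the bench where they are.

Things in the scene. Friction and masses are not known exactly. Their poses are not given: they have to be found in the camera images.
- scanner: Grey plastic hand scanner, 240 g: level handle 130 x 34 x 36 mm (long, wide, high), and at its front end a 62 mm wide head bent 60 deg downwards (x 47 to 117 mm, z -32 to +48 mm). Origin: centre of the handle's underside; x along the handle to the head, z up. Balance point at x = 20 mm. Starts with the handle level on its block, head hanging over the block's end.
- scanner_window (a point): Centre of the glass window at the tip of the scanner's head, at (99.5, 0, -22) mm in the scanner's frame. Its z axis is the direction in which the scanner looks: forwards and 60 deg downwards while the handle is level (0.5, 0, -0.866 in the scanner's frame).
- scanner_block: The scanner's resting place: fixed dark wood block with cork top, 100 x 74 x 50 mm high. Origin: centre of its underside; x is its long way. At the start the scanner's origin is exactly above it, 50 mm up, with the same axes (head beyond the +x end).
- mallet: Small wooden mallet, 320 g, standing on a face of its head: head 56 (x) x 46 (y) x 80 mm high, flat faces at bottom and top; level handle, 24 mm wide (y), 22 mm high, reaching from x = -28 to x = -157 mm, centre line 50 mm above the lower face. Origin: centre of the head's lower face; z up along the head.
- mallet_pad: The mallet's resting place: fixed flat cork pad, 110 x 100 x 8 mm. Origin: centre of its underside; the mallet starts standing on its middle.
- bowl_board: Fixed plywood board 260 (x) x 200 (y) x 15 mm carrying the batch of bowls: four nested white bowls (150 mm across, top 109 mm above the table, at x = 45 mm, y = 0) and, on its -x half, a sloped ticket desk (y = +48 mm) and a sprung tally punch (y = -52 mm). Origin: centre of its underside; its -x side faces the robot.
- bowl_ticket (a point): Centre of the face of the bowls' ticket: white paper label with black bars, 50 x 70 mm, on a small wooden desk sloping 30 deg down towards the board's -x side; at (-80, 48, 56) mm in the board's frame. z axis: out of the label's face (-0.5, 0, 0.866 in the board's frame). The desk is 80 mm wide, its top edge 74 mm above the table.
- bowl_cap (a point): Cap of the bowls' punch: steel disc 30 mm across, 8 mm thick, on a sprung upright pin standing in a dark steel block 56 x 52 mm, whose sleeve ends 51 mm above the table. This point: centre of the cap's top face, at (-80, -52, 77) mm in the board's frame when up.
- bowl_punch (a joint): How far the bowls' punch is pressed down, m: 0 up, 0.012 fully down on its stop; it springs back. 3 N to start, 8 N at the bottom.
- plate_board: Fixed board just like the bowls' one, with its own ticket and punch, that carries another batch: a flat stack of nine white plates (156 mm across, top 88 mm above the table). Not part of the job.
- plate_ticket (a point): Centre of the plates' ticket, same make as the bowls' ticket. To be left alone.
- plate_cap (a point): Cap of the plates' punch, same make as the bowls' one (top 77 mm above the table). To be left alone.
- plate_punch (a joint): How far the plates' punch is pressed down, m (0 up, 0.012 down).
- amber_bottle: Bystander: upright brown glass bottle, 48 mm across, 110 mm high, between the two boards. Origin: centre of its underside.
- jar: Bystander: squat glass jar, 52 mm across, 60 mm high, in the middle in front of the boards. Origin: centre of its underside.
- mug: Bystander: white mug, 76 mm across plus a handle, 90 mm high, far left. Origin: centre of its underside.
- brush: Bystander: paint brush lying far left. Origin: its middle, on the table.
- dark_bottle: Bystander: upright brown glass bottle, 56 mm across, 120 mm high, far right. Origin: centre of its underside.
- palette_knife: Bystander: palette knife lying far right. Origin: its middle, on the table.
- sauce_bowl: Bystander: white bowl, 90 mm across, 50 mm high, far right. Origin: centre of its underside.
Things that resemble listed ones, but are neither listed nor needed, are in the scene too. Of the things that look like the scanner, the larger one is meant.

How it is judged:
On the way, in this order (a step that is already met when the one before it is completed fails the run):
1. The scanner looks squarely at the middle of the bowls' ticket (centre within 16 mm of its line of sight, within 17 deg of square, window 60 to 150 mm from the label) and is held still for 1 s (x of bowl_ticket in the frame of scanner_window between -0.016 and 0.016 m and y of bowl_ticket in the frame of scanner_window between -0.016 and 0.016 m and z of bowl_ticket in the frame of scanner_window between 0.06 and 0.15 m and angle between the z axis of scanner_window and the z axis of bowl_ticket, either way round below 0.3 rad and linear speed of scanner below 0.03 m/s and angular speed of scanner below 0.15 rad/s), for 1 s.
2. The scanner lies on its block again, let go: within 30 mm of its middle, level, along the block, head over the same end (horizontal distance between scanner and scanner_block below 0.03 m and height (world z) of scanner between 0.044 and 0.056 m and angle between scanner's own z axis and vertical below 0.1 rad and angle between the x axis of scanner and the x axis of scanner_block, either way round below 0.35 rad and x of scanner_window in the frame of scanner_block above 0.04 m and linear speed of scanner below 0.02 m/s and contact force between the fingers and scanner below 0.1 N), for 0.2 s.
3. The bowls' punch is driven fully down (at least 10 of its 12 mm) by the mallet (value of joint bowl_punch above 0.01 m and contact force between mallet and bowl_board above 1 N).
At the end, for the whole second after the job is handed in: The scanner lies on its block (within 30 mm of its middle, along it within 20 deg, level, head over the same end), the mallet stands on its head on its pad (within 30 mm of its middle, upright within 5 deg), both let go and at rest, and the bowls' punch is up again (less than 2 mm down) (all of step 2 and horizontal distance between mallet and mallet_pad below 0.03 m and height (world z) of mallet between 0.003 and 0.013 m and angle between mallet's own z axis and vertical below 0.1 rad and linear speed of mallet below 0.02 m/s and contact force between the fingers and mallet below 0.1 N and value of joint bowl_punch below 0.002 m); the robot touches nothing.
It fails at once if The plates' punch is pressed (more than 4 mm) (value of joint plate_punch above 0.004 m).
It fails at once if The plates' ticket is scanned (scanner held still, squarely at it) (x of plate_ticket in the frame of scanner_window between -0.012 and 0.012 m and y of plate_ticket in the frame of scanner_window between -0.012 and 0.012 m and z of plate_ticket in the frame of scanner_window between 0.06 and 0.15 m and angle between the z axis of scanner_window and the z axis of plate_ticket, either way round below 0.2 rad and linear speed of scanner below 0.01 m/s and angular speed of scanner below 0.05 rad/s).
It fails at once if The bowls' punch is pressed with the gripper or arm, or with the scanner (value of joint bowl_punch above 0.003 m and contact force between any of the fingers, the arm, scanner and bowl_board above 1 N).
It fails at once if A bystander is moved by more than 40 mm (distance of any of amber_bottle, jar, mug, brush, dark_bottle, palette_knife, sauce_bowl from where it was at the start of the episode above 0.04 m).
It also fails if it takes over 72 s, if anything falls off the work surface, if the arm or the gripper's body presses on something with over 40 N, if the wrist force passes 120 N, or if a joint passes its speed limit or range.

ROBOT

A 6-joint arm with a two-finger parallel gripper is mounted at the origin on the work surface. World frame = base frame: x ahead of the robot, y to its left, z up, the work surface at z = 0. Lengths are in m, angles in rad, forces in N, time in s.
With the tool pointing down it reaches from about 0.25 to 0.725 m from the base axis. Payload 4 kg.
Tool frame: the origin (TCP) lies at the very end of the fingers, on their centre line; the grasp point (between the pads) lies 19 mm behind it; z points along the fingers, y is the line along which they close (so a half turn about z gives the same grasp; the last joint's range is limited). The gripper opens to 85 mm and grips with 20 to 120 N. Pads are 22 mm wide; open, the fingers measure 114 mm over their backs; the gripper's body (76 mm by 85 mm) begins 54 mm behind the grasp point. The pads swing forward as they close: fully open they stand 13 mm farther back than shut.
Start: joints at [-1.284, 0.241, 0.005, 1.335, 0, 1.571], TCP at [0.141, -0.48, 0.206] pointing down, gripper open.
Joint ranges: [-2.72, 2.72], [-1.05, 1.87], [-1.09, 1.28], [-1.99, 2.15], [-1.42, 1.44], [-3.14, 3.14]. Speed limits (rad/s): [2.79, 2.79, 3.14, 3.14, 3.14, 3.14].

INTERFACE

Orientations are given as a unit quaternion [x, y, z, w].
In Python, from workcell import monitor, viewer, job gives the robot as it stands.
- The arm moves only by the tool arm_command, never from a script. Its argument "increments" is a list of rows, each an object of numbers: "dx", "dy", "dz": the shift along the tool's x, y, z in cm; "wx", "wy", "wz": the turn, a rotation vector about the tool's x, y, z in rad; "grip": the finger opening in cm, from 0 to 8.54. In form: [{"dx": .., "dy": .., "dz": .., "wx": .., "wy": .., "wz": .., "grip": ..}, ...]. A call has 1 to 10 rows; each row is the pose to reach, as a shift and turn from the pose commanded when the call began, along the tool's axes at that moment; what a row does not reach only later rows make up. A row lasts 1/10 s, in which the tool goes at most 50 mm and 8.59 degrees, less where a joint would pass 70% of its speed; a pose out of reach is approached as far as the arm can. A call with a gripper value outside its range is refused whole. The fingers move at their own pace and stop on an object; the grip force is fixed at half the most. Time passes only in rows, so rows that repeat a pose let the fingers close. It gives the time, the measured TCP pose, the force, the opening and the grip force at its end, in the units of the state.
- monitor.get_obs(): the state, without advancing time (a new reading comes with each control period).
- viewer.camera(name): name is "scene" or "top" or "wrist"; returns (picture, depth): 420x560x3 uint8, red, green, blue; 420x560 float32, m along the optical axis (not along the pixel's ray), 0 where there is no reading.
- viewer.get_calibration(name): a dict with "fovy" (degrees; the focal length in pixels is half the picture's height over the tangent of half this angle, whatever the lens; pixels are square), "cx", "cy" (the principal point, pixels), "view" (4x4, takes a point from world to camera coordinates). Camera axes: x right, y up, looking along -z (the intrinsics and any distortion apply to the point x, -y, -z); pixel columns grow to the right and rows downward; lengths in m; the calibration is good to about 2 mm. A picture is of the moment at which its call begins: read the wrist's pose just before it. get_calibration takes no time and is no camera call; for the wrist camera it gives the pose at the moment of the call.
- job.job_done(): hands the job in; it is judged then, once.
The state is a dict: "clock": time; "joint_pos": joint angles; "joint_vel": joint speeds; "tau": joint torques, N m; "eef_pos": TCP position; "tool_rot": TCP orientation; "ft_force": force on the tool from outside, world axes, zero at the start; "ft_torque": the same for the moment, N m; "grip_width": finger opening in m; "grasp_force": force on a finger pad.
Only numpy, scipy, OpenCV 4.12 (cv2) and the standard library are available. Lean on these libraries where they do the work, as an engineer would, in place of code of your own. Each camera call takes 0.05 s, during which the arm holds its last target. There are 200 camera calls.

## Working session

There is one attempt and no reset: what is moved stays moved. The work goes in short steps, Python scripts to look and compute and a tool call to move; the robot and the scene stay as the last step left them, time stands still between calls to the robot, and variables do not carry over. Pictures are saved under pics/ and viewed, at most 10 in all, crops included, and the job is handed in when it is done.

Besides the shell and the picture viewer there is one more tool, called after ">>>" by a JSON object that holds its "name" and its "arguments". arm_command: Moves the arm, as the interface text tells. Its arguments: {"type":"object","properties":{"increments":{"type":"array","items":{"type":"object","properties":{"dx":{"type":"number"},"dy":{"type":"number"},"dz":{"type":"number"},"wx":{"type":"number"},"wy":{"type":"number"},"wz":{"type":"number"},"grip":{"type":"number"}}}}},"required":["increments"]}

```bash
mkdir -p pics; cat > h.py <<'E'
import numpy as np, cv2
from workcell import monitor, viewer, job
def snap(n):
    c=viewer.get_calibration(n); p,d=viewer.camera(n); return p,d,c
def save(f,p): cv2.imwrite(f,cv2.cvtColor(p,cv2.COLOR_RGB2BGR))
def world(c,d):
    h,w=d.shape; f=h/2/np.tan(np.radians(c['fovy'])/2)
    u,v=np.meshgrid(np.arange(w),np.arange(h))
    P=np.stack([(u-c['cx'])/f*d,-(v-c['cy'])/f*d,-d,np.ones_like(d)],-1)
    return (P@np.linalg.inv(c['view']).T)[...,:3]
E
python3 - <<'E'
from h import *
for n in('top','scene'):
    p,d,c=snap(n); save(f'pics/{n}0.png',p); np.savez(f'{n}0.npz',p=p,d=d,**{k:np.array(v) for k,v in c.items() if not isinstance(v,str)}); print(n,c)
print(monitor.get_obs())
E
```

```text
top {'fovy': 50.77884917473521, 'cx': 275.385377368099, 'cy': 214.16340166398493, 'view': array([[ 7.73177984e-03, -9.99967830e-01,  2.13508627e-03,
        -4.04219466e-03],
       [ 9.88046439e-01,  7.96831137e-03,  1.53950448e-01,
        -5.61045886e-01],
       [-1.53962509e-01,  9.19253408e-04,  9.88076263e-01,
        -1.31838731e+00],
       [ 0.00000000e+00,  0.00000000e+00,  0.00000000e+00,
         1.00000000e+00]])}
scene {'fovy': 54.50805736799104, 'cx': 280.21618137886287, 'cy': 205.63862614555302, 'view': array([[ 0.77740175,  0.62877876, -0.01684637, -0.4059422 ],
       [-0.38633882,  0.49844956,  0.77607367,  0.17641681],
       [ 0.4963757 , -0.59681262,  0.63041721, -1.43000925],
       [ 0.        ,  0.        ,  0.        ,  1.        ]])}
{'clock': 0.1, 'joint_pos': array([-1.28400611e+00,  2.41354071e-01,  3.86344862e-03,  1.33522970e+00,
        5.35454678e-06,  1.57081082e+00]), 'joint_vel': array([-0.00115218, -0.00233177,  0.00449639,  0.00046194,  0.00038804,
        0.00086181]), 'tau': array([ 5.59982400e-04, -3.73137581e+01,  2.53010416e+01,  1.08833757e-02,
        2.70852132e-05,  3.66211168e-06]), 'eef_pos': array([ 0.14126261, -0.47897917,  0.20529556]), 'tool_rot': array([ 9.89737104e-01,  1.42896956e-01, -1.34830591e-04, -9.52505706e-04]), 'ft_force': array([-0.1020267 , -0.16593045, -0.68366549]), 'ft_torque': array([ 0.0892936 , -0.01804849, -0.01838997]), 'grasp_force': 0.0, 'grip_width': 0.0851867138561941}
```

```bash
ls -la .
```

```text
total 3240
drwxr-xr-x  3 agent agent    4096 Nov 30 01:45 .
drwxr-xr-x 23 root  root     4096 Nov 30 01:45 ..
-rw-r--r--  1 agent agent     452 Nov 30 01:45 h.py
drwxr-xr-x  2 agent agent    4096 Nov 30 01:45 pics
-rw-r--r--  1 agent agent 1647994 Nov 30 01:45 scene0.npz
-rw-r--r--  1 agent agent 1647994 Nov 30 01:45 top0.npz
```

View pics/top0.png

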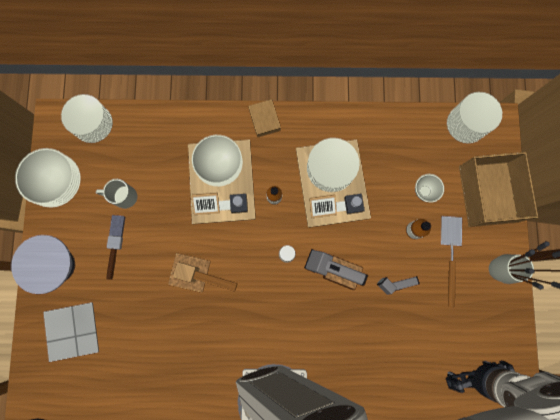

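View pics/scene0.png

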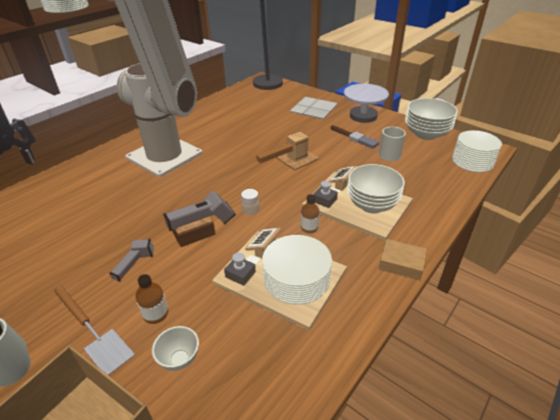

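The top view shows the bowl board at (220,182) with its ticket at (205,204) and punch at (238,203). The plate board is at (333,183). The large scanner is at (335,268) with its head to the upper left. The mallet head is at (185,270), with its handle pointing right and slightly down. The jar is at (287,253) and the amber bottle at (274,193). The scene view matches this layout.

```bash
cat > fit.py <<'E'
from h import *
def load(n):
    z=np.load(n+'0.npz'); c={k:z[k] for k in('cx','cy','view','fovy')}
    P=world(c,z['d']); ok=z['d']>0
    return P,ok,z['p']
def rect(Q):
    r=cv2.minAreaRect((Q[:,:2]*1000).astype(np.float32)); b=cv2.boxPoints(r); 
    e1=b[1]-b[0]; e2=b[2]-b[1]; e=e1 if np.hypot(*e1)>np.hypot(*e2) else e2
    return np.round(r[0],1),np.round(sorted(r[1]),1),round(np.degrees(np.arctan(e[1]/e[0])),1),len(Q)
T,ok,p=load('top'); S,oks,ps=load('scene')
print('table z top',np.median(T[300:340,150:230,2]),'scene',np.median(S[60:75,330:360,2]))
def reg(P,ok,u0,u1,v0,v1,z0,z1):
    Q=P[v0:v1,u0:u1][ok[v0:v1,u0:u1]]; return Q[(Q[:,2]>z0)&(Q[:,2]<z1)]
for name,b in dict(scan_handle=(295,375,240,300,.08,.091),scan_all=(295,375,240,300,.04,.11),scan_head=(295,375,240,300,.0915,.11),block=(295,375,240,300,.042,.056),
  pad=(160,245,245,300,.004,.014),mhead=(160,245,245,300,.08,.095),mhandle=(160,245,245,300,.06,.075),
  bboard=(180,262,130,230,.009,.021),bcap=(225,255,185,220,.07,.085),bblock=(225,255,185,220,.035,.06),bbowl=(180,262,130,230,.1,.12),
  pboard=(290,378,130,235,.009,.021),pcap=(340,372,185,220,.07,.085),jar=(275,300,240,265,.05,.07),amber=(262,285,180,205,.06,.12)).items():
    Q=reg(T,ok,*b); 
    print(name,*rect(Q) if len(Q)>3 else len(Q),Q.mean(0).round(4), (Q[:,2].max().round(4)) if len(Q) else '')
# scene-camera cross check: all points within xy boxes
A=S[oks]
def box(x0,x1,y0,y1,z0,z1): return A[(A[:,0]>x0)&(A[:,0]<x1)&(A[:,1]>y0)&(A[:,1]<y1)&(A[:,2]>z0)&(A[:,2]<z1)]
np.save('A.npy',A)
# ticket desk: plane fit in top view
Q=reg(T,ok,190,222,193,216,.03,.08); c=Q.mean(0); n=np.linalg.svd(Q-c)[2][2]; print('desk',c.round(4),(n*np.sign(n[2])).round(3),len(Q), rect(Q))
I=cv2.resize(cv2.cvtColor(p[120:310,150:390],cv2.COLOR_RGB2BGR),None,fx=3.3,fy=3.1,interpolation=cv2.INTER_CUBIC); cv2.imwrite('pics/crop.png',I)
E
python3 fit.py
```

```text
table z top -0.001254829969240645 scene -0.32009469074470487
scan_handle [ 387.8 -192.1] [ 61.9 156.5] 66.5 600 [ 0.3906 -0.1896  0.085 ] 0.091
scan_all [ 393.7 -181.8] [ 73.7 179.6] 69.2 1344 [ 0.393  -0.1796  0.0707] 0.1
scan_head [ 374.6 -179.3] [ 56.8 147.4] 51.4 77 [ 0.4115 -0.1342  0.0945] 0.1
block [ 394.6 -178.9] [ 73.3 173. ] 69.2 438 [ 0.3878 -0.1905  0.048 ] 0.0559
pad [384.5 227.7] [166.2 264.2] -89.4 665 [0.3819 0.2589 0.0072] 0.0139
mhead [382.1 266.7] [45.7 56.5] 74.3 304 [0.3818 0.2662 0.0868] 0.0934
mhandle [360.4 204.9] [ 43.7 182.9] 71.0 372 [0.3572 0.1797 0.0675] 0.0746
bboard [681.  162.6] [250.3 278.1] 4.7 2149 [0.6453 0.1589 0.0141] 0.0209
bcap [611.1 134.3] [28.1 74.9] 51.0 74 [0.5966 0.1163 0.0757] 0.0827
bblock [596.6 116. ] [52.  57.3] 4.3 229 [0.5932 0.1148 0.0433] 0.0529
bbowl [716.6 178.2] [147.6 148.1] -37.2 383 [0.7258 0.1811 0.1062] 0.1159
pboard [ 670.5 -191.7] [222.5 260.8] 8.9 1897 [ 0.6394 -0.1778  0.0139] 0.0209
pcap [ 616.3 -224.8] [26.9 80.8] 45.9 86 [ 0.6016 -0.2398  0.076 ] 0.0834
jar [439.8 -35.4] [42.2 44.7] 0.1 184 [ 0.4404 -0.0355  0.0584] 0.0659
amber [621.4   5.2] [42.7 46.1] 0.4 189 [0.6175 0.0051 0.0832] 0.1163
desk [0.5902 0.215  0.0551] [-0.487 -0.04   0.872] 547 (array([590.8, 215.7]), array([60.2, 80.7]), np.float32(-86.2), 547)
```

```bash
cat >> h.py <<'E'
from scipy.spatial.transform import Rotation as Rn
def to(x,y,z,th,o=None):
    """increments (cm, rad) from the current pose to TCP x,y,z (mm), tool down, tool x axis at yaw th (deg)"""
    o=o or monitor.get_obs(); R=Rn.from_quat(o['tool_rot']); t=np.radians(th)
    Rt=Rn.from_matrix(np.array([[np.cos(t),np.sin(t),0],[np.sin(t),-np.cos(t),0],[0,0,-1]]))
    d=R.inv().apply(np.array([x,y,z])/1000-o['eef_pos'])*100
    print('d',d.round(2),'w',(R.inv()*Rt).as_rotvec().round(3),'q',o['joint_pos'].round(2),'t',o['clock'])
E
python3 -c "
from h import *
to(370,-190,280,69)"
```

```text
d [ 30.11 -21.26  -7.43] w [-0.002 -0.001 -0.918] q [-1.28  0.24  0.    1.34  0.    1.57] t 0.1
```

>>> {"name": "arm_command", "arguments": {"increments": [{"dx":30.1,"dy":-21.3,"dz":-7.4,"wz":-0.918,"grip":8.5},{"dx":30.1,"dy":-21.3,"dz":-7.4,"wz":-0.918,"grip":8.5},{"dx":30.1,"dy":-21.3,"dz":-7.4,"wz":-0.918,"grip":8.5},{"dx":30.1,"dy":-21.3,"dz":-7.4,"wz":-0.918,"grip":8.5},{"dx":30.1,"dy":-21.3,"dz":-7.4,"wz":-0.918,"grip":8.5},{"dx":30.1,"dy":-21.3,"dz":-7.4,"wz":-0.918,"grip":8.5},{"dx":30.1,"dy":-21.3,"dz":-7.4,"wz":-0.918,"grip":8.5},{"dx":30.1,"dy":-21.3,"dz":-7.4,"wz":-0.918,"grip":8.5},{"dx":30.1,"dy":-21.3,"dz":-7.4,"wz":-0.918,"grip":8.5},{"dx":30.1,"dy":-21.3,"dz":-7.4,"wz":-0.918,"grip":8.5}]}}

```text
validation failed for argument at $.in...
```

```bash
python3 - <<'E'
from h import *
to(370,-190,280,69)
p,d,c=snap('wrist'); save('pics/w1.png',p); np.savez('w1.npz',p=p,d=d,cx=c['cx'],cy=c['cy'],view=c['view'],fovy=c['fovy'])
print(monitor.get_obs()['eef_pos'], c)
E
```

```text
d [ 30.11 -21.26  -7.43] w [-0.002 -0.001 -0.918] q [-1.28  0.24  0.    1.34  0.    1.57] t 0.1
[ 0.14131034 -0.47907448  0.20542082] {'fovy': 63.25259914874909, 'cx': 283.5818543129967, 'cy': 205.48011774953673, 'view': array([[ 0.2838879 , -0.95885589, -0.00174197, -0.49938435],
       [ 0.90730743,  0.26921274, -0.32298254,  0.04167364],
       [ 0.31016268,  0.09011033,  0.94640332, -0.37960306],
       [ 0.        ,  0.        ,  0.        ,  1.        ]])}
```

View pics/w1.png

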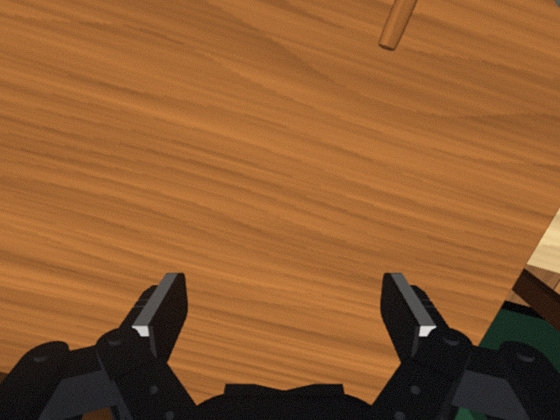

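The wrist view shows only bare table, with the fingers at the bottom of the picture and image-up along tool +x. The move was refused, so I'll send it again with every field filled in.

>>> {"name": "arm_command", "arguments": {"increments": [{"dx":30.1,"dy":-21.3,"dz":-7.4,"wx":0,"wy":0,"wz":-0.918,"grip":8.5},{"dx":30.1,"dy":-21.3,"dz":-7.4,"wx":0,"wy":0,"wz":-0.918,"grip":8.5},{"dx":30.1,"dy":-21.3,"dz":-7.4,"wx":0,"wy":0,"wz":-0.918,"grip":8.5},{"dx":30.1,"dy":-21.3,"dz":-7.4,"wx":0,"wy":0,"wz":-0.918,"grip":8.5},{"dx":30.1,"dy":-21.3,"dz":-7.4,"wx":0,"wy":0,"wz":-0.918,"grip":8.5},{"dx":30.1,"dy":-21.3,"dz":-7.4,"wx":0,"wy":0,"wz":-0.918,"grip":8.5},{"dx":30.1,"dy":-21.3,"dz":-7.4,"wx":0,"wy":0,"wz":-0.918,"grip":8.5},{"dx":30.1,"dy":-21.3,"dz":-7.4,"wx":0,"wy":0,"wz":-0.918,"grip":8.5}]}}

```text
clock: 0.95
eef_pos: [0.3716, -0.1875, 0.2808]
tool_rot: [0.823, 0.568, 0.001, 0.0]
ft_force: [0.3, 0.1, -0.5]
grip_width: 0.0853
grasp_force: 0.0
```

```bash
python3 - <<'E'
from h import *
to(370,-190,280,69)
p,d,c=snap('wrist'); save('pics/w2.png',p); P=world(c,d); np.savez('w2.npz',p=p,P=P,d=d)
print(np.linalg.inv(c['view'])[:3,3])
Q=P[(d>0)&(P[...,2]>.075)&(P[...,2]<.11)]; print(len(Q),Q.min(0),Q.max(0))
E
```

```text
d [-0.29 -0.06  0.08] w [ 0.001 -0.001  0.004] q [-0.47  0.05 -0.03  1.49  0.    1.47] t 0.95
[ 0.40104956 -0.10944817  0.44743452]
10520 [ 0.34753521 -0.45408846  0.07500868] [ 0.67152676 -0.10829017  0.10996108]
```

View pics/w2.png

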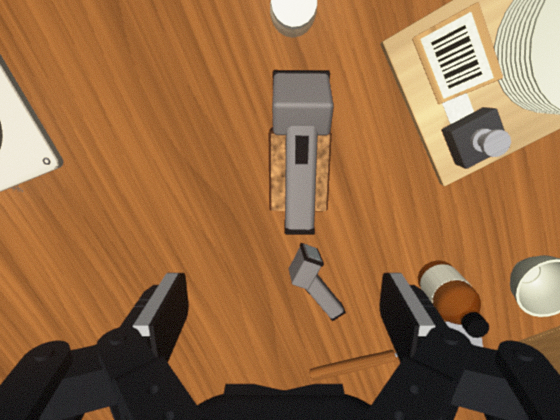

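The scanner lies upright in the wrist image, with its head at (300,100) and its handle running from (300,130) to (300,232) on the cork block. The small look-alike is at (310,270), the jar at (293,10) and the plate board at upper right. The q6 relation means the grasp has to be made with the tool turned half round (yaw -111°).

```bash
python3 - <<'E'
from h import *
from fit import rect
z=np.load('w2.npz'); P=z['P'][60:245,255:345].reshape(-1,3)
for n,a,b in(('all',.06,.11),('head',.09,.105),('block',.044,.054)):
    Q=P[(P[:,2]>a)&(P[:,2]<b)]; print(n,rect(Q),Q[:,2].max())
# handle: rear part only
Q=z['P'][140:240,255:345].reshape(-1,3); Q=Q[(Q[:,2]>.078)&(Q[:,2]<.092)]; print('handle',rect(Q),np.median(Q[:,2]))
m=np.median(Q[:,:2],0); u=np.linalg.svd(Q[:,:2]-Q[:,:2].mean(0),full_matrices=False)[2][0]; u*=np.sign(u[1]); print('pca',np.degrees(np.arctan2(u[1],u[0])),Q.mean(0))
t=Q[:,:2]@u; lat=Q[:,:2]@np.array([-u[1],u[0]]); print('rear end along',np.percentile(t,[.5,1,99]),'lat',np.percentile(lat,[1,50,99]))
rear=np.percentile(t,.5); l=lat.min()/2+lat.max()/2
o=u*(rear+.065)+np.array([-u[1],u[0]])*l; print('origin',o)
E
```

```text
table z top -0.001254829969240645 scene -0.32009469074470487
scan_handle [ 387.8 -192.1] [ 61.9 156.5] 66.5 600 [ 0.3906 -0.1896  0.085 ] 0.091
scan_all [ 393.7 -181.8] [ 73.7 179.6] 69.2 1344 [ 0.393  -0.1796  0.0707] 0.1
scan_head [ 374.6 -179.3] [ 56.8 147.4] 51.4 77 [ 0.4115 -0.1342  0.0945] 0.1
block [ 394.6 -178.9] [ 73.3 173. ] 69.2 438 [ 0.3878 -0.1905  0.048 ] 0.0559
pad [384.5 227.7] [166.2 264.2] -89.4 665 [0.3819 0.2589 0.0072] 0.0139
mhead [382.1 266.7] [45.7 56.5] 74.3 304 [0.3818 0.2662 0.0868] 0.0934
mhandle [360.4 204.9] [ 43.7 182.9] 71.0 372 [0.3572 0.1797 0.0675] 0.0746
bboard [681.  162.6] [250.3 278.1] 4.7 2149 [0.6453 0.1589 0.0141] 0.0209
bcap [611.1 134.3] [28.1 74.9] 51.0 74 [0.5966 0.1163 0.0757] 0.0827
bblock [596.6 116. ] [52.  57.3] 4.3 229 [0.5932 0.1148 0.0433] 0.0529
bbowl [716.6 178.2] [147.6 148.1] -37.2 383 [0.7258 0.1811 0.1062] 0.1159
pboard [ 670.5 -191.7] [222.5 260.8] 8.9 1897 [ 0.6394 -0.1778  0.0139] 0.0209
pcap [ 616.3 -224.8] [26.9 80.8] 45.9 86 [ 0.6016 -0.2398  0.076 ] 0.0834
jar [439.8 -35.4] [42.2 44.7] 0.1 184 [ 0.4404 -0.0355  0.0584] 0.0659
amber [621.4   5.2] [42.7 46.1] 0.4 189 [0.6175 0.0051 0.0832] 0.1163
desk [0.5902 0.215  0.0551] [-0.487 -0.04   0.872] 547 (array([590.8, 215.7]), array([60.2, 80.7]), np.float32(-86.2), 547)
all (array([ 392.8, -187.3]), array([ 62. , 167.9]), np.float32(69.1), 6150) 0.09720145050449291
head (array([ 413.2, -134. ]), array([18.5, 61.4]), np.float32(-20.7), 979) 0.09720145050449291
block (array([ 397.4, -174.3]), array([ 72.1, 161.3]), np.float32(69.6), 2319) 0.053968259596613166
handle (array([ 382.3, -214.7]), array([ 34.1, 109.3]), np.float32(69.3), 2870) 0.08450236791185031
pca 68.87071708675083 [ 0.38269272 -0.21232514  0.08439598]
rear end along [-0.11612886 -0.11546368 -0.00859374] lat [-0.45036739 -0.43344659 -0.41711703]
origin [ 0.38644714 -0.20415853]
```

>>> {"name": "arm_command", "arguments": {"increments": [{"dx":1,"dy":2.0,"dz":2,"wx":0,"wy":0,"wz":-1.5,"grip":8.5},{"dx":1,"dy":2.0,"dz":2,"wx":0,"wy":0,"wz":-1.5,"grip":8.5},{"dx":1,"dy":2.0,"dz":2,"wx":0,"wy":0,"wz":-1.5,"grip":8.5},{"dx":1,"dy":2.0,"dz":2,"wx":0,"wy":0,"wz":-1.5,"grip":8.5},{"dx":1,"dy":2.0,"dz":2,"wx":0,"wy":0,"wz":-1.5,"grip":8.5},{"dx":1,"dy":2.0,"dz":2,"wx":0,"wy":0,"wz":-1.5,"grip":8.5},{"dx":1,"dy":2.0,"dz":2,"wx":0,"wy":0,"wz":-1.5,"grip":8.5},{"dx":1,"dy":2.0,"dz":2,"wx":0,"wy":0,"wz":-1.5,"grip":8.5},{"dx":1,"dy":2.0,"dz":2,"wx":0,"wy":0,"wz":-1.5,"grip":8.5},{"dx":1,"dy":2.0,"dz":2,"wx":0,"wy":0,"wz":-1.5,"grip":8.5}]}}

```text
clock: 2.0
eef_pos: [0.3917, -0.1881, 0.2597]
tool_rot: [0.214, 0.977, 0.0, -0.0]
ft_force: [-0.1, 0.3, 0.1]
grip_width: 0.0852
grasp_force: 0.0
```

```bash
python3 -c "
from h import *
to(393,-186,130,-110.9)"
```

```text
d [-0.04  0.24 12.97] w [ 1.000e-03 -1.000e-03 -1.637e+00] q [-0.45  0.09 -0.04  1.44 -0.   -0.02] t 2.0
```

>>> {"name": "arm_command", "arguments": {"increments": [{"dx":0,"dy":0.2,"dz":13,"wx":0,"wy":0,"wz":-1.637,"grip":8.5},{"dx":0,"dy":0.2,"dz":13,"wx":0,"wy":0,"wz":-1.637,"grip":8.5},{"dx":0,"dy":0.2,"dz":13,"wx":0,"wy":0,"wz":-1.637,"grip":8.5},{"dx":0,"dy":0.2,"dz":13,"wx":0,"wy":0,"wz":-1.637,"grip":8.5},{"dx":0,"dy":0.2,"dz":13,"wx":0,"wy":0,"wz":-1.637,"grip":8.5},{"dx":0,"dy":0.2,"dz":13,"wx":0,"wy":0,"wz":-1.637,"grip":8.5},{"dx":0,"dy":0.2,"dz":13,"wx":0,"wy":0,"wz":-1.637,"grip":8.5},{"dx":0,"dy":0.2,"dz":13,"wx":0,"wy":0,"wz":-1.637,"grip":8.5},{"dx":0,"dy":0.2,"dz":13,"wx":0,"wy":0,"wz":-1.637,"grip":8.5},{"dx":0,"dy":0.2,"dz":13,"wx":0,"wy":0,"wz":-1.637,"grip":8.5}]}}

```text
clock: 3.0
eef_pos: [0.3926, -0.1862, 0.1298]
tool_rot: [-0.509, 0.86, 0.0, -0.0]
ft_force: [0.6, -0.6, 0.6]
grip_width: 0.0853
grasp_force: 0.0
```

```bash
python3 -c "
from h import *
to(393,-186,54,-110.9)"
```

```text
d [-0.04 -0.03  7.58] w [ 0.001 -0.    -0.137] q [-0.44  0.16 -0.3   1.11 -0.   -1.51] t 3.0
```

>>> {"name": "arm_command", "arguments": {"increments": [{"dx":0,"dy":0,"dz":2.5,"wx":0,"wy":0,"wz":-0.137,"grip":8.5},{"dx":0,"dy":0,"dz":5.2,"wx":0,"wy":0,"wz":-0.137,"grip":8.5},{"dx":0,"dy":0,"dz":7.6,"wx":0,"wy":0,"wz":-0.137,"grip":8.5},{"dx":0,"dy":0,"dz":7.6,"wx":0,"wy":0,"wz":-0.137,"grip":8.5},{"dx":0,"dy":0,"dz":7.6,"wx":0,"wy":0,"wz":-0.137,"grip":2.0},{"dx":0,"dy":0,"dz":7.6,"wx":0,"wy":0,"wz":-0.137,"grip":2.0},{"dx":0,"dy":0,"dz":7.6,"wx":0,"wy":0,"wz":-0.137,"grip":2.0},{"dx":0,"dy":0,"dz":7.6,"wx":0,"wy":0,"wz":-0.137,"grip":2.0},{"dx":0,"dy":0,"dz":7.6,"wx":0,"wy":0,"wz":-0.137,"grip":2.0},{"dx":0,"dy":0,"dz":7.6,"wx":0,"wy":0,"wz":-0.137,"grip":2.0}]}}

```text
clock: 4.0
eef_pos: [0.3937, -0.1865, 0.0556]
tool_rot: [-0.565, 0.825, -0.001, 0.001]
ft_force: [-1.4, 1.6, 6.4]
grip_width: 0.0315
grasp_force: 59.0
```

>>> {"name": "arm_command", "arguments": {"increments": [{"dx":0,"dy":0,"dz":-1,"wx":0,"wy":0,"wz":0,"grip":2.0},{"dx":0,"dy":0,"dz":-3,"wx":0,"wy":0,"wz":0,"grip":2.0},{"dx":0,"dy":0,"dz":-6,"wx":0,"wy":0,"wz":0,"grip":2.0},{"dx":0,"dy":0,"dz":-9,"wx":0,"wy":0,"wz":0,"grip":2.0},{"dx":0,"dy":0,"dz":-11,"wx":0,"wy":0,"wz":0,"grip":2.0},{"dx":0,"dy":0,"dz":-11.5,"wx":0,"wy":0,"wz":0,"grip":2.0},{"dx":0,"dy":0,"dz":-11.5,"wx":0,"wy":0,"wz":0,"grip":2.0}]}}

```text
clock: 4.7
eef_pos: [0.3934, -0.1863, 0.1698]
tool_rot: [-0.565, 0.825, -0.001, 0.0]
ft_force: [0.9, 0.4, -3.6]
grip_width: 0.0316
grasp_force: 60.0
```

```bash
python3 - <<'E'
from h import *
p,d,c=snap('wrist'); save('pics/w3.png',p); P=world(c,d); o=monitor.get_obs(); print(o['eef_pos'],o['grip_width'],o['grasp_force'],o['ft_force'])
np.savez('w3.npz',p=p,P=P,d=d)
to(440+20,204+2,170,4.6-180)
s,ds,cs=snap('scene'); save('pics/s3.png',np.hstack([s[100:340,60:340],p[100:340,140:420]]))
E
```

```text
[ 0.39266026 -0.18597311  0.16874888] 0.031572081034971035 60.02042055130005 [ 0.3738768   0.03885378 -3.05630338]
d [-38.98   7.92  -0.12] w [ 0.   -0.    1.12] q [-0.44  0.13 -0.23  1.21  0.   -1.64] t 4.75
```

View pics/s3.png

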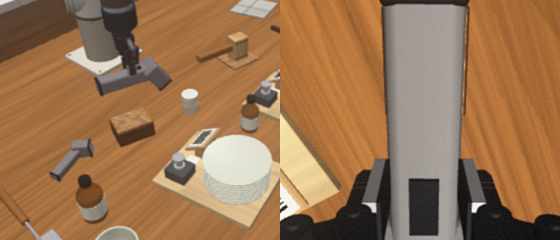

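The scanner is held clear of its block, and the handle looks level in the scene crop (left, around (125,75)). The wrist crop (right) shows the handle straight between the pads. Next I'll measure how it sits in the gripper.

```bash
cat > held.py <<'E'
from h import *
def held(P,e,z0=.02,z1=.045):
    Q=P[100:300,200:370].reshape(-1,3); Q=Q[(Q[:,2]>e[2]+z0)&(Q[:,2]<e[2]+z1)&(np.hypot(*(Q[:,:2]-e[:2]).T)<.12)]
    for _ in range(3):
        c=Q.mean(0); n=np.linalg.svd(Q-c,full_matrices=False)[2][2]; Q=Q[abs((Q-c)@n)<.002]
    n*=np.sign(n[2]); v=cv2.minAreaRect((Q[:,:2]*1000).astype(np.float32))
    u=np.linalg.svd((Q-c)[:,:2],full_matrices=False)[2][0]
    print('n',n.round(4),'c-e mm',((c-e)*1000).round(1),'rect',v,'yaw',np.degrees(np.arctan(u[1]/u[0])),'extent',np.percentile((Q-e)[:,:2]@u,[1,99]),len(Q))
E
python3 - <<'E'
from held import *
z=np.load('w3.npz'); held(z['P'],np.array([.3934,-.1863,.1698]))
E
```

```text
n [-0.001  -0.013   0.9999] c-e mm [-15.1 -39.3  29.1] rect ((381.21697998046875, -218.94692993164062), (89.56187438964844, 52.136199951171875), 68.84251403808594) yaw 68.68654156091222 extent [-0.07916716  0.00716185] 12693
```

>>> {"name": "arm_command", "arguments": {"increments": [{"dx":-1.5,"dy":0.3,"dz":0,"wx":0,"wy":0,"wz":0.05,"grip":2.0},{"dx":-4.5,"dy":1,"dz":-0.1,"wx":0,"wy":0,"wz":0.14,"grip":2.0},{"dx":-9,"dy":1.9,"dz":-0.1,"wx":0,"wy":0,"wz":0.27,"grip":2.0},{"dx":-13.5,"dy":2.8,"dz":-0.1,"wx":0,"wy":0,"wz":0.4,"grip":2.0},{"dx":-18,"dy":3.7,"dz":-0.1,"wx":0,"wy":0,"wz":0.53,"grip":2.0},{"dx":-22.5,"dy":4.6,"dz":-0.1,"wx":0,"wy":0,"wz":0.66,"grip":2.0},{"dx":-27,"dy":5.5,"dz":-0.1,"wx":0,"wy":0,"wz":0.79,"grip":2.0},{"dx":-31.5,"dy":6.4,"dz":-0.1,"wx":0,"wy":0,"wz":0.92,"grip":2.0},{"dx":-35.5,"dy":7.2,"dz":-0.1,"wx":0,"wy":0,"wz":1.03,"grip":2.0},{"dx":-38,"dy":7.7,"dz":-0.1,"wx":0,"wy":0,"wz":1.1,"grip":2.0}]}}

```text
clock: 5.8
eef_pos: [0.4578, 0.1974, 0.1683]
tool_rot: [-0.048, 0.999, -0.001, -0.001]
ft_force: [1.9, -0.2, -2.6]
grip_width: 0.0318
grasp_force: 60.0
```

```bash
python3 - <<'E'
from h import *
to(460.4,205.2,170.2,4.6-180)
E
```

```text
d [-0.33  0.75 -0.19] w [-0.001 -0.003  0.016] q [ 0.41  0.26 -0.07  1.24 -0.    0.31] t 5.8
```

>>> {"name": "arm_command", "arguments": {"increments": [{"dx":-0.3,"dy":0.8,"dz":-0.2,"wx":0,"wy":0,"wz":0.016,"grip":2.0},{"dx":-0.3,"dy":0.8,"dz":-0.2,"wx":0,"wy":0,"wz":0.016,"grip":2.0},{"dx":-0.3,"dy":0.8,"dz":-0.2,"wx":0,"wy":0,"wz":0.016,"grip":2.0},{"dx":-0.3,"dy":0.8,"dz":-0.2,"wx":0,"wy":0,"wz":0.016,"grip":2.0},{"dx":-0.3,"dy":0.8,"dz":-0.2,"wx":0,"wy":0,"wz":0.016,"grip":2.0}]}}

```text
clock: 6.3
eef_pos: [0.4608, 0.2028, 0.172]
tool_rot: [-0.041, 0.999, -0.0, -0.0]
ft_force: [0.2, 0.0, -2.0]
grip_width: 0.0315
grasp_force: 60.2
```

```bash
python3 - <<'E'
from held import *
to(460.4,205.2,170.2,4.6-180)
o=monitor.get_obs(); p,d,c=snap('wrist'); held(world(c,d),o['eef_pos'])
T,dt,ct=snap('top'); P=world(ct,dt); ok=dt>0
Q=P[ok&(P[...,2]>.04)&(P[...,2]<.07)&(abs(P[...,0]-.59)<.05)&(abs(P[...,1]-.215)<.05)]; print('desk seen',Q.mean(0),len(Q))
H=P[ok&(P[...,2]>.12)&(P[...,2]<.22)&(P[...,0]>.50)&(P[...,0]<.6)&(abs(P[...,1]-.21)<.05)]; print('head',cv2.minAreaRect((H[:,:2]*1000).astype(np.float32)),H[:,2].max(),len(H))
# label white/black pixels of the ticket in first top view
z=np.load('top0.npz'); P0=world({k:z[k] for k in('cx','cy','view','fovy')},z['d']); pc=z['p'].astype(int)
m=(np.ptp(pc,axis=2)<25)&(abs(P0[...,0]-.59)<.05)&(abs(P0[...,1]-.215)<.05)&(P0[...,2]>.035)
print('label',cv2.minAreaRect((P0[m][:,:2]*1000).astype(np.float32)),P0[m].mean(0))
E
```

```text
d [0.02 0.25 0.18] w [-0.    -0.001  0.002] q [ 0.41  0.27 -0.05  1.25 -0.    0.33] t 6.3
n [-0.0128 -0.0084  0.9999] c-e mm [-41.6  -3.5  29.1] rect ((426.2394104003906, 201.82672119140625), (89.51839447021484, 48.97539520263672), 4.899214744567871) yaw 4.8205367066741935 extent [-0.07883839  0.00727685] 12677
desk seen [0.59464561 0.2136059  0.0578728 ] 410
head ((526.9136352539062, 206.05772399902344), (58.22417068481445, 59.80081558227539), 5.026353359222412) 0.21741404764643346 314
label ((589.2032470703125, 212.7815704345703), (42.147491455078125, 74.26591491699219), 5.4829559326171875) [0.58904495 0.21550033 0.05529109]
```

>>> {"name": "arm_command", "arguments": {"increments": [{"dx":0,"dy":0.2,"dz":0.2,"wx":0,"wy":0,"wz":0,"grip":2.0},{"dx":0,"dy":0.2,"dz":0.2,"wx":0,"wy":0,"wz":0,"grip":2.0},{"dx":0,"dy":0.2,"dz":0.2,"wx":0,"wy":0,"wz":0,"grip":2.0},{"dx":0,"dy":0.2,"dz":0.2,"wx":0,"wy":0,"wz":0,"grip":2.0},{"dx":0,"dy":0.2,"dz":0.2,"wx":0,"wy":0,"wz":0,"grip":2.0},{"dx":0,"dy":0.2,"dz":0.2,"wx":0,"wy":0,"wz":0,"grip":2.0},{"dx":0,"dy":0.2,"dz":0.2,"wx":0,"wy":0,"wz":0,"grip":2.0},{"dx":0,"dy":0.2,"dz":0.2,"wx":0,"wy":0,"wz":0,"grip":2.0},{"dx":0,"dy":0.2,"dz":0.2,"wx":0,"wy":0,"wz":0,"grip":2.0},{"dx":0,"dy":0.2,"dz":0.2,"wx":0,"wy":0,"wz":0,"grip":2.0}]}}

```text
clock: 7.4
eef_pos: [0.4609, 0.2062, 0.1701]
tool_rot: [-0.042, 0.999, 0.0, 0.0]
ft_force: [-0.1, 0.1, -3.3]
grip_width: 0.0317
grasp_force: 60.2
```

>>> {"name": "arm_command", "arguments": {"increments": [{"dx":0,"dy":0,"dz":0,"wx":0,"wy":0,"wz":0,"grip":2.0},{"dx":0,"dy":0,"dz":0,"wx":0,"wy":0,"wz":0,"grip":2.0},{"dx":0,"dy":0,"dz":0,"wx":0,"wy":0,"wz":0,"grip":2.0},{"dx":0,"dy":0,"dz":0,"wx":0,"wy":0,"wz":0,"grip":2.0},{"dx":0,"dy":0,"dz":0,"wx":0,"wy":0,"wz":0,"grip":2.0},{"dx":0,"dy":0,"dz":0,"wx":0,"wy":0,"wz":0,"grip":2.0},{"dx":0,"dy":0,"dz":0,"wx":0,"wy":0,"wz":0,"grip":2.0},{"dx":0,"dy":0,"dz":0,"wx":0,"wy":0,"wz":0,"grip":2.0},{"dx":0,"dy":0,"dz":0,"wx":0,"wy":0,"wz":0,"grip":2.0},{"dx":0,"dy":0,"dz":0,"wx":0,"wy":0,"wz":0,"grip":2.0}]}}

```text
clock: 8.4
eef_pos: [0.4609, 0.2062, 0.1701]
tool_rot: [-0.042, 0.999, 0.0, -0.0]
ft_force: [-0.1, 0.5, -2.8]
grip_width: 0.0312
grasp_force: 60.2
```

```bash
python3 - <<'E'
from h import *
print(monitor.get_obs()['eef_pos'])
to(393.4,-186.3,170,-110.9)
E
```

```text
[0.46086467 0.20620676 0.17012051]
d [ 1.002e+01 -3.854e+01  1.000e-02] w [ 0.    -0.    -1.122] q [ 0.42  0.27 -0.05  1.25  0.    0.34] t 8.4
```

>>> {"name": "arm_command", "arguments": {"increments": [{"dx":0.4,"dy":-1.5,"dz":0,"wx":0,"wy":0,"wz":-0.05,"grip":2.0},{"dx":1.2,"dy":-4.5,"dz":0,"wx":0,"wy":0,"wz":-0.14,"grip":2.0},{"dx":2.3,"dy":-9,"dz":0,"wx":0,"wy":0,"wz":-0.27,"grip":2.0},{"dx":3.5,"dy":-13.5,"dz":0,"wx":0,"wy":0,"wz":-0.4,"grip":2.0},{"dx":4.7,"dy":-18,"dz":0,"wx":0,"wy":0,"wz":-0.53,"grip":2.0},{"dx":5.8,"dy":-22.5,"dz":0,"wx":0,"wy":0,"wz":-0.66,"grip":2.0},{"dx":7,"dy":-27,"dz":0,"wx":0,"wy":0,"wz":-0.79,"grip":2.0},{"dx":8.2,"dy":-31.5,"dz":0,"wx":0,"wy":0,"wz":-0.92,"grip":2.0},{"dx":9.2,"dy":-35.5,"dz":0,"wx":0,"wy":0,"wz":-1.03,"grip":2.0},{"dx":9.9,"dy":-38,"dz":0,"wx":0,"wy":0,"wz":-1.1,"grip":2.0}]}}

```text
clock: 9.4
eef_pos: [0.3939, -0.1824, 0.1704]
tool_rot: [-0.56, 0.829, -0.0, 0.0]
ft_force: [0.4, 0.3, -2.8]
grip_width: 0.0316
grasp_force: 60.2
```

```bash
python3 -c "
from h import *
to(393.4,-186.3,60,-110.9)"
```

```text
d [ 0.38 -0.09 11.04] w [-0.001  0.    -0.017] q [-0.43  0.13 -0.23  1.21  0.   -1.62] t 9.4
```

>>> {"name": "arm_command", "arguments": {"increments": [{"dx":0.2,"dy":-0.3,"dz":0,"wx":0,"wy":0,"wz":-0.02,"grip":2.0},{"dx":0.2,"dy":-0.3,"dz":2,"wx":0,"wy":0,"wz":-0.02,"grip":2.0},{"dx":0.2,"dy":-0.3,"dz":5,"wx":0,"wy":0,"wz":-0.02,"grip":2.0},{"dx":0.2,"dy":-0.3,"dz":8,"wx":0,"wy":0,"wz":-0.02,"grip":2.0},{"dx":0.2,"dy":-0.3,"dz":10,"wx":0,"wy":0,"wz":-0.02,"grip":2.0},{"dx":0.2,"dy":-0.3,"dz":11,"wx":0,"wy":0,"wz":-0.02,"grip":2.0},{"dx":0.2,"dy":-0.3,"dz":11,"wx":0,"wy":0,"wz":-0.02,"grip":2.0},{"dx":0.2,"dy":-0.3,"dz":11,"wx":0,"wy":0,"wz":-0.02,"grip":2.0}]}}

```text
clock: 10.2
eef_pos: [0.397, -0.1838, 0.0609]
tool_rot: [-0.566, 0.824, -0.0, 0.0]
ft_force: [0.7, 0.6, -1.6]
grip_width: 0.0315
grasp_force: 60.2
```

```bash
python3 -c "
from h import *
to(393.4,-186.3,55.6,-110.9)"
```

```text
d [0.36 0.25 0.53] w [-0.001  0.    -0.002] q [-0.43  0.24 -0.4   0.93  0.   -1.64] t 10.2
```

>>> {"name": "arm_command", "arguments": {"increments": [{"dx":0.36,"dy":0.25,"dz":0.2,"wx":0,"wy":0,"wz":0,"grip":2.0},{"dx":0.36,"dy":0.25,"dz":0.4,"wx":0,"wy":0,"wz":0,"grip":2.0},{"dx":0.36,"dy":0.25,"dz":0.55,"wx":0,"wy":0,"wz":0,"grip":2.0},{"dx":0.36,"dy":0.25,"dz":0.55,"wx":0,"wy":0,"wz":0,"grip":2.0}]}}

```text
clock: 10.6
eef_pos: [0.3929, -0.1866, 0.0557]
tool_rot: [-0.566, 0.824, -0.001, 0.0]
ft_force: [-1.8, 0.3, 4.5]
grip_width: 0.0316
grasp_force: 60.9
```

>>> {"name": "arm_command", "arguments": {"increments": [{"dx":0,"dy":0,"dz":0,"wx":0,"wy":0,"wz":0,"grip":5.0},{"dx":0,"dy":0,"dz":0,"wx":0,"wy":0,"wz":0,"grip":8.5},{"dx":0,"dy":0,"dz":0,"wx":0,"wy":0,"wz":0,"grip":8.5},{"dx":0,"dy":0,"dz":0,"wx":0,"wy":0,"wz":0,"grip":8.5},{"dx":0,"dy":0,"dz":0,"wx":0,"wy":0,"wz":0,"grip":8.5},{"dx":0,"dy":0,"dz":-3,"wx":0,"wy":0,"wz":0,"grip":8.5},{"dx":0,"dy":0,"dz":-7,"wx":0,"wy":0,"wz":0,"grip":8.5},{"dx":0,"dy":0,"dz":-12,"wx":0,"wy":0,"wz":0,"grip":8.5},{"dx":0,"dy":0,"dz":-17,"wx":0,"wy":0,"wz":0,"grip":8.5},{"dx":0,"dy":0,"dz":-20,"wx":0,"wy":0,"wz":0,"grip":8.5}]}}

```text
clock: 11.6
eef_pos: [0.3937, -0.1867, 0.2586]
tool_rot: [-0.566, 0.824, -0.002, 0.001]
ft_force: [0.6, 0.1, -1.4]
grip_width: 0.0851
grasp_force: 0.0
```

```bash
python3 - <<'E'
from h import *
p,d,c=snap('wrist'); P=world(c,d); s,ds,cs=snap('scene'); t,dt,ct=snap('top')
save('pics/s4.png',np.hstack([s[100:340,60:340],p[100:340,140:420]]))
P=world(ct,dt); m=(dt>0)&(abs(P[...,0]-.39)<.09)&(abs(P[...,1]+.18)<.1)
Q=P[m&(P[...,2]>.04)&(P[...,2]<.11)]; print('scanner top',cv2.minAreaRect((Q[:,:2]*1000).astype(np.float32)),Q[:,2].max())
# mallet: head, handle
m=(dt>0)&(abs(P[...,0]-.37)<.08)&(abs(P[...,1]-.2)<.14)
H=P[m&(P[...,2]>.08)&(P[...,2]<.1)]; h=cv2.minAreaRect((H[:,:2]*1000).astype(np.float32)); print('mhead',h)
L=P[m&(P[...,2]>.058)&(P[...,2]<.075)&(P[...,1]<.23)]; u=np.linalg.svd((L-L.mean(0))[:,:2],full_matrices=False)[2][0]; print('handle',L.mean(0),np.degrees(np.arctan(u[1]/u[0])))
g=P[m&(P[...,2]>.004)&(P[...,2]<.014)&(P[...,1]>.2)]; print('pad',cv2.minAreaRect((g[:,:2]*1000).astype(np.float32)))
to(380,255,230,70-180)
E
```

```text
scanner top ((401.68463134765625, -162.510009765625), (137.8951416015625, 72.97857666015625), 69.20568084716797) 0.1013369564892952
mhead ((381.92425537109375, 266.4046936035156), (55.47616195678711, 45.69398498535156), 74.31005096435547)
handle [0.35524825 0.17258864 0.06721811] 73.9321580659477
pad ((369.6980285644531, 269.5308837890625), (137.80691528320312, 157.0214080810547), 89.76412963867188)
d [-40.75  17.17   2.57] w [-0.006 -0.    -0.017] q [-0.44  0.09 -0.04  1.43  0.   -1.65] t 11.75
```

View pics/s4.png

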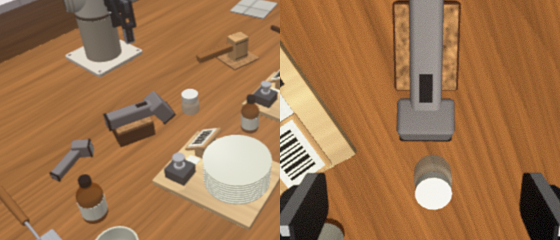

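The scanner is back on its block with the head over the same end (scene crop around (140,115)), and the jar and boards haven't moved. Now for the mallet.

```bash
python3 -c "
from h import *
to(382,266.4,180,74-180)"
```

```text
d [-41.89  17.41   7.57] w [-0.006 -0.001 -0.087] q [-0.44  0.09 -0.04  1.43  0.   -1.65] t 11.75
```

>>> {"name": "arm_command", "arguments": {"increments": [{"dx":-41.9,"dy":17.4,"dz":7.6,"wx":0,"wy":0,"wz":-0.087,"grip":8.5},{"dx":-41.9,"dy":17.4,"dz":7.6,"wx":0,"wy":0,"wz":-0.087,"grip":8.5},{"dx":-41.9,"dy":17.4,"dz":7.6,"wx":0,"wy":0,"wz":-0.087,"grip":8.5},{"dx":-41.9,"dy":17.4,"dz":7.6,"wx":0,"wy":0,"wz":-0.087,"grip":8.5},{"dx":-41.9,"dy":17.4,"dz":7.6,"wx":0,"wy":0,"wz":-0.087,"grip":8.5},{"dx":-41.9,"dy":17.4,"dz":7.6,"wx":0,"wy":0,"wz":-0.087,"grip":8.5},{"dx":-41.9,"dy":17.4,"dz":7.6,"wx":0,"wy":0,"wz":-0.087,"grip":8.5},{"dx":-41.9,"dy":17.4,"dz":7.6,"wx":0,"wy":0,"wz":-0.087,"grip":8.5},{"dx":-41.9,"dy":17.4,"dz":7.6,"wx":0,"wy":0,"wz":-0.087,"grip":8.5},{"dx":-41.9,"dy":17.4,"dz":7.6,"wx":0,"wy":0,"wz":-0.087,"grip":8.5}]}}

```text
clock: 12.75
eef_pos: [0.3783, 0.2707, 0.1756]
tool_rot: [-0.604, 0.797, 0.001, -0.002]
ft_force: [0.2, -0.8, -0.2]
grip_width: 0.0851
grasp_force: 0.0
```

```bash
python3 - <<'E'
from h import *
to(382,266.4,46,74-180)
t,dt,ct=snap('wrist'); P=world(ct,dt)
m=(dt>0)&(abs(P[...,0]-.38)<.06)&(abs(P[...,1]-.26)<.08)
H=P[m&(P[...,2]>.08)&(P[...,2]<.1)]; print('mhead',len(H),cv2.minAreaRect((H[:,:2]*1000).astype(np.float32)) if len(H) else 0)
E
```

```text
d [ 0.29 -0.52 12.95] w [ 0.003 -0.002  0.006] q [ 0.62  0.19 -0.14  1.24  0.   -0.68] t 12.75
mhead 3918 ((381.89056396484375, 266.64447021484375), (55.17265319824219, 46.03669738769531), 73.9426498413086)
```

>>> {"name": "arm_command", "arguments": {"increments": [{"dx":0,"dy":0,"dz":0,"wx":0,"wy":0,"wz":0,"grip":8.5},{"dx":0,"dy":0,"dz":0,"wx":0,"wy":0,"wz":0,"grip":8.5},{"dx":0,"dy":0,"dz":2,"wx":0,"wy":0,"wz":0,"grip":8.5},{"dx":0,"dy":0,"dz":4,"wx":0,"wy":0,"wz":0,"grip":8.5},{"dx":0,"dy":0,"dz":4,"wx":0,"wy":0,"wz":0,"grip":8.5}]}}

```text
clock: 13.3
eef_pos: [0.3789, 0.2643, 0.1367]
tool_rot: [-0.6, 0.8, -0.0, -0.003]
ft_force: [0.4, -0.7, 0.1]
grip_width: 0.0851
grasp_force: 0.0
```

```bash
python3 - <<'E'
from h import *
to(382,266.5,46,74-180)
E
```

```text
d [-0.33 -0.26  9.07] w [ 0.003 -0.004 -0.003] q [ 0.61  0.21 -0.22  1.15 -0.   -0.68] t 13.3
```

>>> {"name": "arm_command", "arguments": {"increments": [{"dx":-0.3,"dy":-0.25,"dz":1,"wx":0.003,"wy":-0.004,"wz":0,"grip":8.5},{"dx":-0.3,"dy":-0.25,"dz":4,"wx":0.003,"wy":-0.004,"wz":0,"grip":8.5},{"dx":-0.3,"dy":-0.25,"dz":7,"wx":0.003,"wy":-0.004,"wz":0,"grip":8.5},{"dx":-0.3,"dy":-0.25,"dz":9.1,"wx":0.003,"wy":-0.004,"wz":0,"grip":8.5},{"dx":-0.3,"dy":-0.25,"dz":9.1,"wx":0.003,"wy":-0.004,"wz":0,"grip":8.5},{"dx":-0.3,"dy":-0.25,"dz":9.1,"wx":0.003,"wy":-0.004,"wz":0,"grip":8.5}]}}

```text
clock: 13.9
eef_pos: [0.3843, 0.2695, 0.0483]
tool_rot: [-0.601, 0.799, -0.0, 0.003]
ft_force: [-0.8, 0.0, -0.0]
grip_width: 0.0849
grasp_force: 0.0
```

>>> {"name": "arm_command", "arguments": {"increments": [{"dx":0,"dy":0,"dz":0,"wx":0,"wy":0,"wz":0,"grip":3.5},{"dx":0,"dy":0,"dz":0,"wx":0,"wy":0,"wz":0,"grip":3.5},{"dx":0,"dy":0,"dz":0,"wx":0,"wy":0,"wz":0,"grip":3.5},{"dx":0,"dy":0,"dz":0,"wx":0,"wy":0,"wz":0,"grip":3.5},{"dx":0,"dy":0,"dz":0,"wx":0,"wy":0,"wz":0,"grip":3.5},{"dx":0,"dy":0,"dz":0,"wx":0,"wy":0,"wz":0,"grip":3.5}]}}

```text
clock: 14.5
eef_pos: [0.3841, 0.2703, 0.0491]
tool_rot: [-0.602, 0.799, 0.0, 0.004]
ft_force: [-1.6, -0.3, 6.2]
grip_width: 0.0441
grasp_force: 61.0
```

```bash
python3 - <<'E'
from h import *
print(monitor.get_obs()['eef_pos'])
to(382,266.5,200,74-180)
E
```

```text
[0.38407663 0.27029417 0.04914738]
d [  0.33   0.03 -15.09] w [-0.004  0.006 -0.   ] q [ 0.61  0.31 -0.34  0.91  0.   -0.68] t 14.5
```

>>> {"name": "arm_command", "arguments": {"increments": [{"dx":0,"dy":0,"dz":-1,"wx":0,"wy":0,"wz":0,"grip":3.5},{"dx":0,"dy":0,"dz":-3,"wx":0,"wy":0,"wz":0,"grip":3.5},{"dx":0,"dy":0,"dz":-6,"wx":0,"wy":0,"wz":0,"grip":3.5},{"dx":0,"dy":0,"dz":-9,"wx":0,"wy":0,"wz":0,"grip":3.5},{"dx":0,"dy":0,"dz":-12,"wx":0,"wy":0,"wz":0,"grip":3.5},{"dx":0,"dy":0,"dz":-14,"wx":0,"wy":0,"wz":0,"grip":3.5},{"dx":0,"dy":0,"dz":-15,"wx":0,"wy":0,"wz":0,"grip":3.5},{"dx":0,"dy":0,"dz":-15,"wx":0,"wy":0,"wz":0,"grip":3.5}]}}

```text
clock: 15.3
eef_pos: [0.3835, 0.2695, 0.1989]
tool_rot: [-0.602, 0.799, -0.0, 0.004]
ft_force: [0.4, 0.2, -3.4]
grip_width: 0.0441
grasp_force: 62.6
```

```bash
python3 - <<'E'
from h import *
o=monitor.get_obs(); print(o['eef_pos'],o['grip_width'],o['ft_force'])
to(598.7,118.5,180,-130)
E
```

```text
[0.38351039 0.26945506 0.19889474] 0.044095219872400844 [ 0.39764862  0.19815037 -3.38356619]
d [  8.58 -24.84   1.95] w [-0.003  0.007  0.419] q [ 0.61  0.18 -0.1   1.29  0.   -0.68] t 15.3
```

>>> {"name": "arm_command", "arguments": {"increments": [{"dx":0.6,"dy":-1.7,"dz":0,"wx":0,"wy":0,"wz":0.03,"grip":3.5},{"dx":1.8,"dy":-5.2,"dz":0,"wx":0,"wy":0,"wz":0.09,"grip":3.5},{"dx":3,"dy":-8.7,"dz":0,"wx":0,"wy":0,"wz":0.15,"grip":3.5},{"dx":4.2,"dy":-12.2,"dz":0,"wx":0,"wy":0,"wz":0.21,"grip":3.5},{"dx":5.4,"dy":-15.7,"dz":0.5,"wx":0,"wy":0,"wz":0.27,"grip":3.5},{"dx":6.6,"dy":-19.2,"dz":1,"wx":0,"wy":0,"wz":0.33,"grip":3.5},{"dx":7.8,"dy":-22.7,"dz":1.9,"wx":0,"wy":0,"wz":0.39,"grip":3.5},{"dx":8.6,"dy":-24.8,"dz":1.9,"wx":0,"wy":0,"wz":0.419,"grip":3.5},{"dx":8.6,"dy":-24.8,"dz":1.9,"wx":0,"wy":0,"wz":0.419,"grip":3.5},{"dx":8.6,"dy":-24.8,"dz":1.9,"wx":0,"wy":0,"wz":0.419,"grip":3.5}]}}

```text
clock: 16.3
eef_pos: [0.5965, 0.1175, 0.1766]
tool_rot: [-0.422, 0.907, 0.001, 0.0]
ft_force: [-0.1, 0.9, -4.1]
grip_width: 0.044
grasp_force: 62.8
```

```bash
python3 - <<'E'
from h import *
o=monitor.get_obs(); print(o['eef_pos'],o['grip_width'],o['ft_force'])
to(598.7,118.5,125,-130)
s,ds,cs=snap('scene'); save('pics/s5.png',cv2.resize(s[100:260,260:460],None,fx=3,fy=3))
E
```

```text
[0.59653372 0.11746573 0.17657418] 0.044040486675469094 [-0.07087039  0.8908788  -4.05790845]
d [-0.21 -0.11  5.16] w [ 0.002  0.002 -0.001] q [ 0.19  0.47  0.26  1.36  0.   -0.68] t 16.3
```

View pics/s5.png

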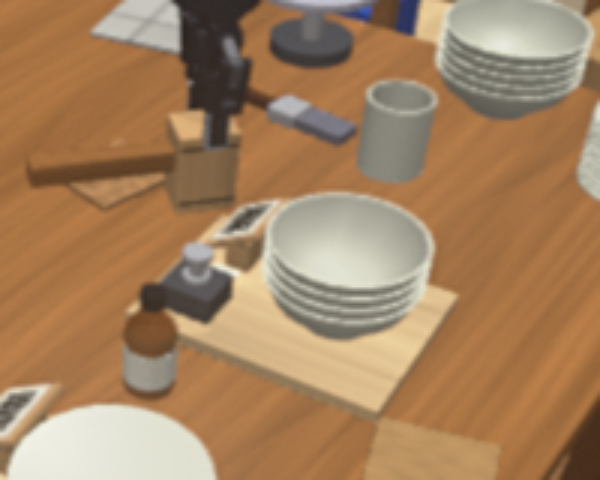

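The mallet hangs upright and level above the punch cap (cap at (198,260) in the crop, head at (203,165)). The way down to it is clear.

>>> {"name": "arm_command", "arguments": {"increments": [{"dx":-0.2,"dy":-0.1,"dz":2,"wx":0,"wy":0,"wz":0,"grip":3.5},{"dx":-0.2,"dy":-0.1,"dz":4,"wx":0,"wy":0,"wz":0,"grip":3.5},{"dx":-0.2,"dy":-0.1,"dz":5.2,"wx":0,"wy":0,"wz":0,"grip":3.5},{"dx":-0.2,"dy":-0.1,"dz":5.2,"wx":0,"wy":0,"wz":0,"grip":3.5},{"dx":-0.2,"dy":-0.1,"dz":5.2,"wx":0,"wy":0,"wz":0,"grip":3.5}]}}

```text
clock: 16.85
eef_pos: [0.5996, 0.1196, 0.1274]
tool_rot: [-0.423, 0.906, 0.001, 0.002]
ft_force: [1.2, -0.3, -4.0]
grip_width: 0.0444
grasp_force: 62.8
```

```bash
python3 - <<'E'
from h import *
o=monitor.get_obs(); print(o['eef_pos'],o['grip_width'],o['ft_force'])
to(598.7,118.5,106,-130)
E
```

```text
[0.59956736 0.11957316 0.12736105] 0.04435503090897167 [ 1.19926688 -0.27943936 -4.03472954]
d [ 0.15 -0.    2.14] w [-0.001  0.005  0.   ] q [ 0.2   0.5   0.18  1.24  0.   -0.68] t 16.85
```

>>> {"name": "arm_command", "arguments": {"increments": [{"dx":0.1,"dy":0,"dz":0.6,"wx":0,"wy":0,"wz":0,"grip":3.5},{"dx":0.1,"dy":0,"dz":1.2,"wx":0,"wy":0,"wz":0,"grip":3.5},{"dx":0.1,"dy":0,"dz":1.8,"wx":0,"wy":0,"wz":0,"grip":3.5},{"dx":0.1,"dy":0,"dz":2.2,"wx":0,"wy":0,"wz":0,"grip":3.5},{"dx":0.1,"dy":0,"dz":2.2,"wx":0,"wy":0,"wz":0,"grip":3.5},{"dx":0.1,"dy":0,"dz":2.2,"wx":0,"wy":0,"wz":0,"grip":3.5}]}}

```text
clock: 17.45
eef_pos: [0.6004, 0.1186, 0.1063]
tool_rot: [-0.422, 0.906, 0.0, 0.004]
ft_force: [0.6, 0.5, 3.1]
grip_width: 0.0444
grasp_force: 63.7
```

```bash
python3 - <<'E'
from h import *
o=monitor.get_obs(); print(o['eef_pos'],o['grip_width'],o['ft_force'])
to(598.7,118.5,106,-130)
E
```

```text
[0.60039137 0.11857953 0.10630582] 0.04443912387751516 [0.64256336 0.51574002 3.0760358 ]
d [0.12 0.12 0.03] w [-0.003  0.007 -0.   ] q [ 0.19  0.51  0.14  1.19  0.   -0.68] t 17.45
```

>>> {"name": "arm_command", "arguments": {"increments": [{"dx":0,"dy":0,"dz":0.2,"wx":0,"wy":0,"wz":0,"grip":3.5},{"dx":0,"dy":0,"dz":0.4,"wx":0,"wy":0,"wz":0,"grip":3.5},{"dx":0,"dy":0,"dz":0.5,"wx":0,"wy":0,"wz":0,"grip":3.5},{"dx":0,"dy":0,"dz":0.5,"wx":0,"wy":0,"wz":0,"grip":3.5},{"dx":0,"dy":0,"dz":0.5,"wx":0,"wy":0,"wz":0,"grip":3.5}]}}

```text
clock: 17.95
eef_pos: [0.6011, 0.1193, 0.1057]
tool_rot: [-0.423, 0.906, 0.0, 0.006]
ft_force: [-6.1, 0.3, 22.3]
grip_width: 0.0446
grasp_force: 66.1
```

The force has risen by about 26 N and the height matches the punch's stop, so it is fully down. I'm lifting off to let it spring back.

>>> {"name": "arm_command", "arguments": {"increments": [{"dx":0,"dy":0,"dz":-1,"wx":0,"wy":0,"wz":0,"grip":3.5},{"dx":0,"dy":0,"dz":-3,"wx":0,"wy":0,"wz":0,"grip":3.5},{"dx":0,"dy":0,"dz":-6,"wx":0,"wy":0,"wz":0,"grip":3.5},{"dx":0,"dy":0,"dz":-9,"wx":0,"wy":0,"wz":0,"grip":3.5},{"dx":0,"dy":0,"dz":-9.5,"wx":0,"wy":0,"wz":0,"grip":3.5},{"dx":0,"dy":0,"dz":-9.5,"wx":0,"wy":0,"wz":0,"grip":3.5}]}}

```text
clock: 18.55
eef_pos: [0.5992, 0.118, 0.1946]
tool_rot: [-0.422, 0.906, 0.0, 0.003]
ft_force: [0.8, 1.0, -4.3]
grip_width: 0.0444
grasp_force: 62.9
```

```bash
python3 - <<'E'
from h import *
o=monitor.get_obs(); print(o['eef_pos'],o['grip_width'],o['ft_force'])
to(384.1,270.3,200,-106)
E
```

```text
[0.59915473 0.11800807 0.19458473] 0.0444075626063489 [ 0.78630035  0.99467673 -4.34960878]
d [ 2.17 26.26 -0.59] w [-0.002  0.005 -0.419] q [ 0.19  0.47  0.3   1.4   0.   -0.68] t 18.55
```

>>> {"name": "arm_command", "arguments": {"increments": [{"dx":0.1,"dy":1.7,"dz":0,"wx":0,"wy":0,"wz":-0.03,"grip":3.5},{"dx":0.4,"dy":5.2,"dz":0,"wx":0,"wy":0,"wz":-0.09,"grip":3.5},{"dx":0.7,"dy":8.8,"dz":0,"wx":0,"wy":0,"wz":-0.15,"grip":3.5},{"dx":1,"dy":12.4,"dz":0,"wx":0,"wy":0,"wz":-0.21,"grip":3.5},{"dx":1.3,"dy":16,"dz":0,"wx":0,"wy":0,"wz":-0.27,"grip":3.5},{"dx":1.6,"dy":19.6,"dz":0,"wx":0,"wy":0,"wz":-0.33,"grip":3.5},{"dx":1.9,"dy":23.2,"dz":0,"wx":0,"wy":0,"wz":-0.38,"grip":3.5},{"dx":2.1,"dy":25.7,"dz":0,"wx":0,"wy":0,"wz":-0.41,"grip":3.5},{"dx":2.2,"dy":26.3,"dz":0,"wx":0,"wy":0,"wz":-0.419,"grip":3.5},{"dx":2.2,"dy":26.3,"dz":0,"wx":0,"wy":0,"wz":-0.419,"grip":3.5}]}}

```text
clock: 19.55
eef_pos: [0.3818, 0.2699, 0.1927]
tool_rot: [-0.602, 0.798, -0.0, 0.001]
ft_force: [-0.1, -0.1, -4.3]
grip_width: 0.0445
grasp_force: 63.0
```

```bash
python3 - <<'E'
from h import *
o=monitor.get_obs(); print(o['eef_pos'])
to(384.1,270.3,56,-106)
p,d,c=snap('top'); P=world(c,d); m=(d>0)&(np.hypot(P[...,0]-.597,P[...,1]-.116)<.02)&(P[...,2]>.06); print('cap z max',P[m][:,2].max(), np.median(P[m][:,2]))
p,d,c=snap('wrist'); P=world(c,d); e=o['eef_pos']; m=(d>0)&(np.hypot(P[...,0]-e[0],P[...,1]-e[1])<.06)&(P[...,2]>e[2]+.03)&(P[...,2]<e[2]+.05)
Q=P[m]; q=Q.mean(0); n=np.linalg.svd(Q-q,full_matrices=False)[2][2]; print('head top n',n.round(3),'z off',q[2]-e[2],cv2.minAreaRect((Q[:,:2]*1000).astype(np.float32)),len(Q))
E
```

```text
[0.38181783 0.26994082 0.19269407]
d [-0.09 -0.2  13.67] w [-0.001  0.001  0.001] q [ 0.62  0.18 -0.1   1.28 -0.   -0.68] t 19.55
cap z max 0.08065701871784325 0.07534238437699181
head top n [ 0.001 -0.032  0.999] z off 0.038464820007081846 ((381.93212890625, 266.2589416503906), (56.4803352355957, 71.9167709350586), 73.71431732177734) 13740
```

>>> {"name": "arm_command", "arguments": {"increments": [{"dx":0,"dy":-0.1,"dz":2,"wx":0,"wy":0,"wz":0,"grip":3.5},{"dx":0,"dy":-0.1,"dz":5,"wx":0,"wy":0,"wz":0,"grip":3.5},{"dx":0,"dy":-0.1,"dz":8,"wx":0,"wy":0,"wz":0,"grip":3.5},{"dx":0,"dy":-0.1,"dz":11,"wx":0,"wy":0,"wz":0,"grip":3.5},{"dx":0,"dy":-0.1,"dz":13,"wx":0,"wy":0,"wz":0,"grip":3.5},{"dx":0,"dy":-0.1,"dz":13.6,"wx":0,"wy":0,"wz":0,"grip":3.5},{"dx":0,"dy":-0.1,"dz":13.6,"wx":0,"wy":0,"wz":0,"grip":3.5},{"dx":0,"dy":-0.1,"dz":13.6,"wx":0,"wy":0,"wz":0,"grip":3.5}]}}

```text
clock: 20.45
eef_pos: [0.3862, 0.2707, 0.0595]
tool_rot: [-0.601, 0.799, -0.0, 0.003]
ft_force: [0.3, 0.7, -3.5]
grip_width: 0.0443
grasp_force: 62.9
```

```bash
python3 - <<'E'
from h import *
o=monitor.get_obs(); print(o['eef_pos'])
to(384.1,270.3,49,-106)
E
```

```text
[0.38624307 0.27073804 0.05945843]
d [0.11 0.2  1.04] w [-0.004  0.005 -0.001] q [ 0.61  0.3  -0.32  0.94  0.   -0.68] t 20.45
```

>>> {"name": "arm_command", "arguments": {"increments": [{"dx":0.1,"dy":0.2,"dz":0.3,"wx":0,"wy":0,"wz":0,"grip":3.5},{"dx":0.1,"dy":0.2,"dz":0.6,"wx":0,"wy":0,"wz":0,"grip":3.5},{"dx":0.1,"dy":0.2,"dz":0.9,"wx":0,"wy":0,"wz":0,"grip":3.5},{"dx":0.1,"dy":0.2,"dz":1.0,"wx":0,"wy":0,"wz":0,"grip":3.5},{"dx":0.1,"dy":0.2,"dz":1.0,"wx":0,"wy":0,"wz":0,"grip":3.5},{"dx":0.1,"dy":0.2,"dz":1.0,"wx":0,"wy":0,"wz":0,"grip":3.5}]}}

```text
clock: 21.05
eef_pos: [0.383, 0.2706, 0.0492]
tool_rot: [-0.602, 0.799, 0.0, 0.003]
ft_force: [-1.6, 0.4, 2.6]
grip_width: 0.0441
grasp_force: 63.6
```

>>> {"name": "arm_command", "arguments": {"increments": [{"dx":0,"dy":0,"dz":0,"wx":0,"wy":0,"wz":0,"grip":5.5},{"dx":0,"dy":0,"dz":0,"wx":0,"wy":0,"wz":0,"grip":8.5},{"dx":0,"dy":0,"dz":0,"wx":0,"wy":0,"wz":0,"grip":8.5},{"dx":0,"dy":0,"dz":0,"wx":0,"wy":0,"wz":0,"grip":8.5},{"dx":0,"dy":0,"dz":0,"wx":0,"wy":0,"wz":0,"grip":8.5},{"dx":0,"dy":0,"dz":-3,"wx":0,"wy":0,"wz":0,"grip":8.5},{"dx":0,"dy":0,"dz":-7,"wx":0,"wy":0,"wz":0,"grip":8.5},{"dx":0,"dy":0,"dz":-12,"wx":0,"wy":0,"wz":0,"grip":8.5},{"dx":0,"dy":0,"dz":-16,"wx":0,"wy":0,"wz":0,"grip":8.5},{"dx":0,"dy":0,"dz":-16,"wx":0,"wy":0,"wz":0,"grip":8.5}]}}

```text
clock: 22.05
eef_pos: [0.3854, 0.2719, 0.2149]
tool_rot: [-0.602, 0.799, -0.0, 0.009]
ft_force: [0.3, -0.3, 0.3]
grip_width: 0.0845
grasp_force: 0.0
```

```bash
python3 - <<'E'
from h import *
s,ds,cs=snap('scene'); save('pics/s6.png',s)
for n in('wrist','top'):
    t,dt,ct=snap(n); P=world(ct,dt)
    m=(dt>0)&(abs(P[...,0]-.38)<.06)&(abs(P[...,1]-.26)<.08)
    H=P[m&(P[...,2]>.08)&(P[...,2]<.1)]; 
    if len(H)>50: print(n,'mhead',len(H),np.median(H[:,2]),cv2.minAreaRect((H[:,:2]*1000).astype(np.float32)))
    m=(dt>0)&(np.hypot(P[...,0]-.597,P[...,1]-.116)<.02)&(P[...,2]>.06)
    if m.any(): print(n,'cap',np.median(P[m][:,2]))
E
```

```text
wrist mhead 3135 0.08669856221233779 ((381.1689453125, 267.7257385253906), (55.6121826171875, 46.14379119873047), 73.72833251953125)
wrist cap 0.07488682681305506
top mhead 297 0.08701535086788281 ((381.1599426269531, 267.3709716796875), (55.1353759765625, 45.65248489379883), 73.52379608154297)
top cap 0.07582808148756226
```

View pics/s6.png

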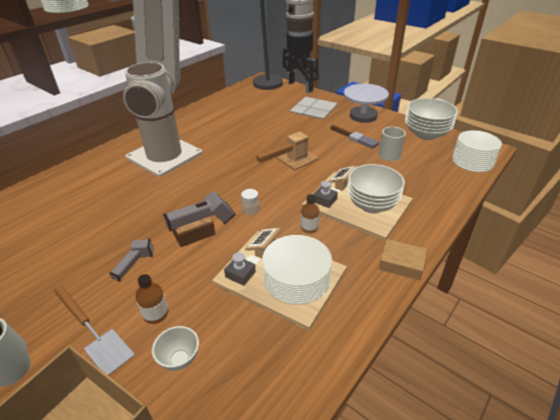

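The scene matches the start. The mallet stands on its pad at (298,148), 1–2 mm from where it began, and the scanner lies on its block at (198,215). The bowls' cap is up and the gripper is clear of everything.

```bash
python3 -c "
from h import *
print(job.job_done())"
```

```text
the job is handed in; nothing more can be done
None
```

I scanned the bowls' ticket, drove the bowls' punch down to its stop with the mallet head and let it spring back, put the scanner and mallet back in place, and handed the job in at about 22 s; no verdict was returned.

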